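Sort the bench leftovers into rack and trays

TASK

Clear the plywood work board after the bridge job: stand the two loose paint pots in the two free pockets of the paint rack, put the terminal strip in the empty cell of the electrics tray (the one with the reel of wire), and put the bridge girder and the wooden strip that is still standing in the mitre box together into the long-parts tray. Pots end upright, the terminal strip and the girder lie flat the way up they are now, the strip lies lengthways on the tray floor beside the girder (on edge or fallen over), and the pot already in the rack stays in its pocket.

Things in the scene. Friction and masses are not known exactly. Their poses are not given: they have to be found in the camera images.
- pot_a: small paint pot, round, 33 mm across and 30 mm high, coloured body and white screw cap (its upper 7 mm), standing upright on the work board; origin at the centre of its underside, z up along its axis
- pot_b: a second paint pot of the same shape and size (33 mm across, 30 mm high), standing upright on the work board; either pot may go in either free pocket; origin at the centre of its underside, z up along its axis
- pot_in_rack: a third pot of the same shape and size, already standing in the middle pocket of the paint rack, where it stays; origin at the centre of its underside
- terminal_strip: white six-way terminal strip for wires, 17 mm wide (x), 60 mm long (y), 17 mm high to the screw tops; its solid body to grip is 16 mm wide and only the lowest 10 mm; origin at the centre of its underside, long axis y
- bridge_girder: white plastic bridge girder, an upside-down trough 28 mm wide (x), 145 mm long (y), 24 mm high (solid to 22 mm), lying on the work board; origin at the centre of its underside, long axis y
- wood_strip: plain wooden strip, 10 mm thick (x), 120 mm long (y), 35 mm high, standing on its long edge in the channel of the mitre box, of which its upper 16 mm stick out; origin at the centre of its lower edge, long axis y, z up
- mitre_box: small aluminium mitre box (saw guide), fixed to the work board: flange 46 mm (x) by 134 mm (y), two upright walls 8 mm thick, 130 mm long, their tops 24 mm above its underside, a straight channel 14 mm wide between them along y, its floor 5 mm above its underside; origin at the centre of its underside
- paint_rack: brown wooden block, 64 mm (x) by 170 mm (y) and 20 mm high, fixed, with three round pockets 47 mm across in a row along its y axis, at y = -54, 0 and +54 mm; pocket floors are 8 mm above its underside (12 mm deep); the middle one is taken, the two outer ones are free; origin at the centre of its underside
- electrics_tray: shallow grey plastic tray, 88 mm (x) by 170 mm (y), fixed, walls and partition 3 mm thick, rim 18 mm and floor 3 mm above its underside; a partition across the middle (at y = 0) makes two cells of 82 by 80 mm; in the cell on its +y side stands a reel of yellow wire, 60 mm across and 40 mm high, the cell on its -y side (centre at y = -42 mm) is empty; origin at the centre of its underside
- parts_tray: shallow empty dark wooden tray with a cork floor, for long pieces, 94 mm (x) by 170 mm (y), fixed, inside 86 by 162 mm, rim 12 mm and floor 3 mm above its underside; origin at the centre of its underside, long axis y. Like all the rest it stands on the plywood work board, whose top is at z = 0.027

How it is judged:
At the end, for the whole second after the job is handed in: Pots upright (0.2 rad) on the floors of the rack's two outer pockets, the third pot still in the middle one; terminal strip flat in the empty cell of the electrics tray; girder flat and wooden strip lengthways on the floor of the parts tray, side by side; all released and at rest ((((x of pot_a in the frame of paint_rack between -0.012 and 0.012 m and y of pot_a in the frame of paint_rack between 0.042 and 0.066 m and z of pot_a in the frame of paint_rack below 0.013 m and angle between pot_a's own z axis and vertical below 0.2 rad) and (x of pot_b in the frame of paint_rack between -0.012 and 0.012 m and y of pot_b in the frame of paint_rack between -0.066 and -0.042 m and z of pot_b in the frame of paint_rack below 0.013 m and angle between pot_b's own z axis and vertical below 0.2 rad)) or ((x of pot_a in the frame of paint_rack between -0.012 and 0.012 m and y of pot_a in the frame of paint_rack between -0.066 and -0.042 m and z of pot_a in the frame of paint_rack below 0.013 m and angle between pot_a's own z axis and vertical below 0.2 rad) and (x of pot_b in the frame of paint_rack between -0.012 and 0.012 m and y of pot_b in the frame of paint_rack between 0.042 and 0.066 m and z of pot_b in the frame of paint_rack below 0.013 m and angle between pot_b's own z axis and vertical below 0.2 rad))) and x of pot_in_rack in the frame of paint_rack between -0.012 and 0.012 m and y of pot_in_rack in the frame of paint_rack between -0.012 and 0.012 m and z of pot_in_rack in the frame of paint_rack below 0.013 m and angle between pot_in_rack's own z axis and vertical below 0.2 rad and x of terminal_strip in the frame of electrics_tray between -0.036 and 0.036 m and y of terminal_strip in the frame of electrics_tray between -0.078 and -0.007 m and z of terminal_strip in the frame of electrics_tray below 0.009 m and angle between terminal_strip's own z axis and vertical below 0.15 rad and x of bridge_girder in the frame of parts_tray between -0.034 and 0.034 m and y of bridge_girder in the frame of parts_tray between -0.016 and 0.016 m and z of bridge_girder in the frame of parts_tray below 0.009 m and angle between bridge_girder's own z axis and vertical below 0.12 rad and x of wood_strip in the frame of parts_tray between -0.043 and 0.043 m and y of wood_strip in the frame of parts_tray between -0.026 and 0.026 m and z of wood_strip in the frame of parts_tray below 0.018 m and angle between wood_strip's own y axis and vertical between 1.5 and 1.64 rad and linear speed of each of pot_a, pot_b, pot_in_rack, terminal_strip, bridge_girder, wood_strip below 0.02 m/s); the robot touches nothing.
It also fails if it takes over 106 s, if anything falls off the work surface, if the arm or the gripper's body presses on something with over 40 N, if the wrist force passes 120 N, or if a joint passes its speed limit or range.

ROBOT

A 7-joint arm with a two-finger parallel gripper is mounted at the origin on a cart in front of the work surface, level with it; the furniture and walls round the work are solid. World frame = base frame: x ahead of the robot, y to its left, z up, the work surface at z = 0. Lengths are in m, angles in rad, forces in N, time in s.
With the tool pointing down it reaches from about 0.4 to 0.875 m from the base axis. Payload 19.3 kg.
Tool frame: the origin (TCP) lies at the very end of the fingers, on their centre line; the grasp point (between the pads) lies 19 mm behind it; z points along the fingers, y is the line along which they close (so a half turn about z gives the same grasp; the last joint's range is limited). The gripper opens to 85 mm and grips with 20 to 120 N. Pads are 22 mm wide; open, the fingers measure 114 mm over their backs; the gripper's body (76 mm by 85 mm) begins 54 mm behind the grasp point. The pads swing forward as they close: fully open they stand 13 mm farther back than shut.
Start: joints at [1.046, 0.521, -0.036, 1.599, 0.021, 1.021, -0.113], TCP at [0.275, -0.561, 0.231] pointing down, gripper open.
Joint ranges: [-2.91, 2.91], [-0.3, 2.13], [-1.5, 1.42], [0.17, 2.43], [-1.26, 4.41], [0.16, 1.93], [-2.52, 2.52]. Speed limits (rad/s): [1.89, 1.89, 2.39, 2.39, 3.01, 3.01, 3.01].

INTERFACE

Orientations are given as [roll, pitch, yaw] about the fixed x, y, z axes, in that order (R = Rz(yaw) Ry(pitch) Rx(roll)).
In Python, from workcell import bot gives the robot as it stands.
- The arm moves only by the shell command python3 -m crank 'ROWS' [FORCE]. ROWS is a JSON object of lists of equal length, an entry for each row: "travel": the shift along the world's x, y, z in cm, a list of three; "turn": the turn, a rotation vector about the world's x, y, z in degrees, a list of three; "gripper": the closure, from 0 (fully open) to 1 (shut). A call has exactly 5 rows; each row is the pose to reach, as a shift and turn from the pose commanded when the call began; what a row does not reach only later rows make up. A row lasts 1/10 s, in which the tool goes at most 50 mm and 8.59 degrees, less where a joint would pass 70% of its speed; a pose out of reach is approached as far as the arm can. A call with a gripper value outside its range is refused whole. The fingers move at their own pace and stop on an object; FORCE is the grip in N (left out, the last holds). Time passes only in rows, so rows that repeat a pose let the fingers close, or fill a call up. It gives the time, the measured TCP pose, the force, the opening and the grip force at its end, in the units of the state.
- bot.observe(): the state, without advancing time (a new reading comes with each control period).
- bot.grab_frame(name): name is "side" or "top"; returns a dict with "pixels" (420x560x3 uint8, red, green, blue), "fx", "fy", "cx", "cy" (pixels), "dist" ([k1, k2, p1, p2, k3] as OpenCV has them; the pictures are not rectified), "extrinsics" (4x4, takes a point from world to camera coordinates). Camera axes: x right, y down, z forward; pixel columns grow to the right and rows downward; lengths in m; the calibration is good to about 2 mm. A picture is of the moment at which its call begins. There is no depth.
- bot.job_done(): hands the job in; it is judged then, once.
The state is a dict: "clock": time; "qpos": joint angles; "qd": joint speeds; "joint_efforts": joint torques, N m; "position": TCP position; "tool_rot": TCP orientation; "force": force on the tool from outside, world axes, zero at the start; "moment": the same for the moment, N m; "grip_width": finger opening in m; "finger_force": force on a finger pad.
Only numpy, scipy, OpenCV 4.12 (cv2) and the standard library are available. Lean on these libraries where they do the work, as an engineer would, in place of code of your own. Each camera call takes 0.05 s, during which the arm holds its last target. There are 200 camera calls.

## Working session

There is one attempt and no reset: what is moved stays moved. The work goes in short steps, Python scripts to look and compute and a shell command to move; the robot and the scene stay as the last step left them, time stands still between calls to the robot, and variables do not carry over. Pictures are saved under pics/ and viewed, at most 14 in all, crops included, and the job is handed in when it is done.

```bash
mkdir -p pics; ls; cat > h.py <<'E'
import numpy as np, cv2, json
from workcell import bot
def grab(n,tag):
    f=bot.grab_frame(n); cv2.imwrite(f'pics/{tag}.png',f['pixels'][:,:,::-1])
    json.dump({k:np.array(f[k]).tolist() for k in('fx','fy','cx','cy','dist','extrinsics')},open(f'{tag}.json','w'))
def ray(tag,uv):
    f=json.load(open(tag+'.json'));K=np.array([[f['fx'],0,f['cx']],[0,f['fy'],f['cy']],[0,0,1]])
    E=np.array(f['extrinsics']);p=cv2.undistortPoints(np.array([[uv]],float),K,np.array(f['dist']))[0,0]
    R,t=E[:3,:3],E[:3,3];return -R.T@t, R.T@np.array([p[0],p[1],1])
def onz(tag,uv,z):
    o,d=ray(tag,uv);return o+d*(z-o[2])/d[2]
def tri(t1,u1,t2,u2):
    o,d=ray(t1,u1);p,e=ray(t2,u2)
    s=np.linalg.lstsq(np.c_[d,-e],p-o,rcond=None)[0];a=o+s[0]*d;b=p+s[1]*e
    return (a+b)/2,np.linalg.norm(a-b)
def proj(tag,P):
    f=json.load(open(tag+'.json'));K=np.array([[f['fx'],0,f['cx']],[0,f['fy'],f['cy']],[0,0,1]])
    E=np.array(f['extrinsics']);return cv2.projectPoints(np.atleast_2d(P).astype(float),cv2.Rodrigues(E[:3,:3])[0],E[:3,3],K,np.array(f['dist']))[0][:,0]
E
python3 - <<'E'
from h import *
np.set_printoptions(precision=4,suppress=True)
print(bot.observe())
for n in('top','side'):
    grab(n,n+'0'); o,d=ray(n+'0',(280,210));print(n,o,d)
    im=cv2.imread(f'pics/{n}0.png');cv2.imwrite(f'pics/{n}0b.png',cv2.resize(im,(800,600),interpolation=cv2.INTER_CUBIC))
E
```

```text
pics
{'clock': 0.0, 'qpos': array([ 1.0458,  0.522 , -0.0363,  1.6   ,  0.0212,  1.0211, -0.1128]), 'qd': array([ 0.0016, -0.0002,  0.0007,  0.0018, -0.0008, -0.0003,  0.0003]), 'joint_efforts': array([ -0.0012, -92.7086,   1.9797, -36.9924,   0.018 ,   0.0082,
         0.0001]), 'position': array([ 0.2744, -0.5612,  0.2308]), 'tool_rot': array([-3.1405,  0.0001,  0.4548]), 'force': array([0.7982, 0.3632, 0.129 ]), 'moment': array([0.0213, 0.0066, 0.0211]), 'finger_force': 0.0, 'grip_width': 0.08519182725042782}
top [0.4895 0.1228 0.899 ] [ 0.1121 -0.0097 -0.9937]
side [0.1105 0.4976 0.6838] [ 0.5407 -0.4153 -0.7316]
```

View pics/top0b.png

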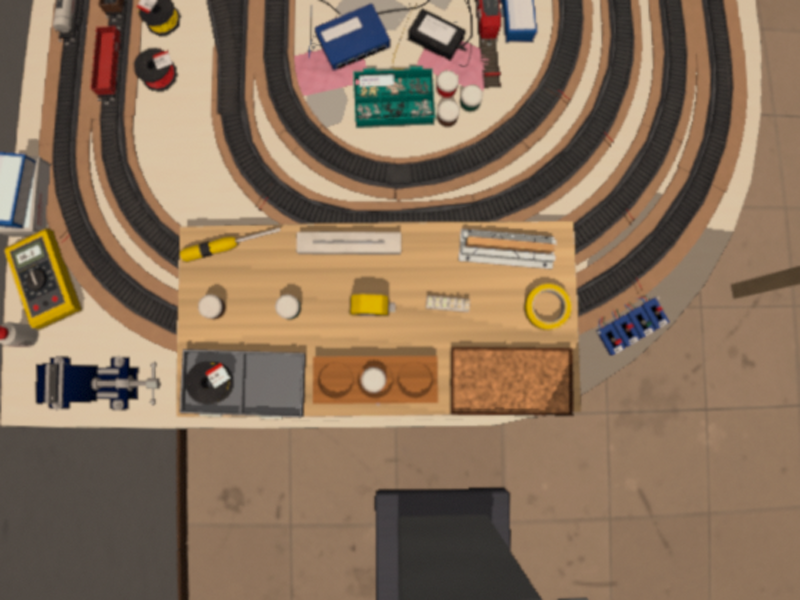

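View pics/side0b.png

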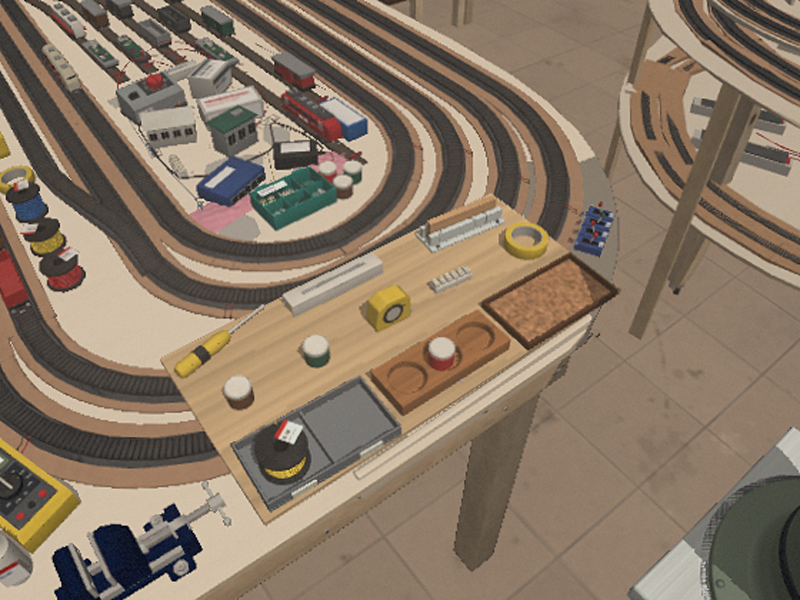

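Top view (800x600): pots at (211,306) and (288,306), terminal strip at (447,301), girder at (349,242), mitre box at (507,246). Along the bottom: electrics tray (244,381), rack (375,378), parts tray (512,380). The side view shows the same layout. Next I'll enlarge both for precise pixel positions.

```bash
python3 - <<'E'
from h import *
def crop(t,x0,y0,x1,y1,s,n):
    im=cv2.imread(f'pics/{t}.png')[y0:y1,x0:x1];im=cv2.resize(im,None,fx=s,fy=s,interpolation=cv2.INTER_CUBIC)
    for x in range(x0,x1):
        if x%20==0: cv2.line(im,(int((x-x0+.5)*s),0),(int((x-x0+.5)*s),6),(0,0,255),1);cv2.putText(im,str(x),(int((x-x0+.5)*s)-10,16),0,.35,(0,0,255))
    for y in range(y0,y1):
        if y%20==0: cv2.line(im,(0,int((y-y0+.5)*s)),(6,int((y-y0+.5)*s)),(0,0,255),1);cv2.putText(im,str(y),(8,int((y-y0+.5)*s)+4),0,.35,(0,0,255))
    print(im.shape);cv2.imwrite(f'pics/{n}.png',im)
crop('top0',122,152,282,296,4,'c1')
crop('top0',260,152,410,296,4,'c2')
crop('side0',110,195,290,365,3.5,'c3')
crop('side0',250,135,440,285,4,'c4')
E
```

```text
(576, 640, 3)
(576, 600, 3)
(595, 630, 3)
(600, 760, 3)
```

View pics/c1.png

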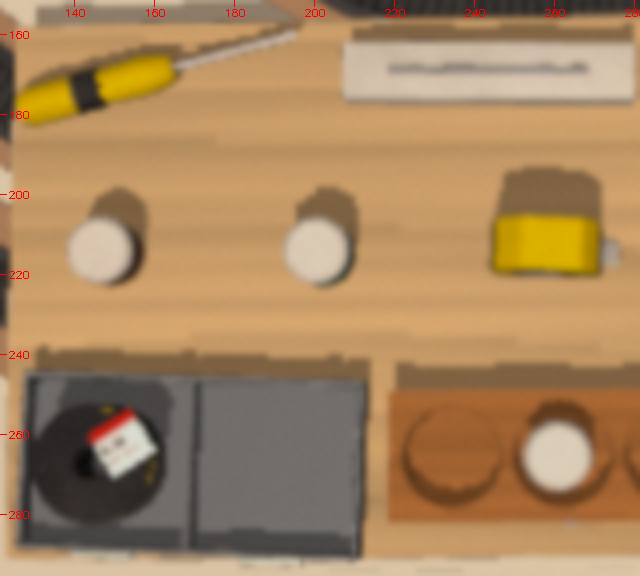

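View pics/c2.png

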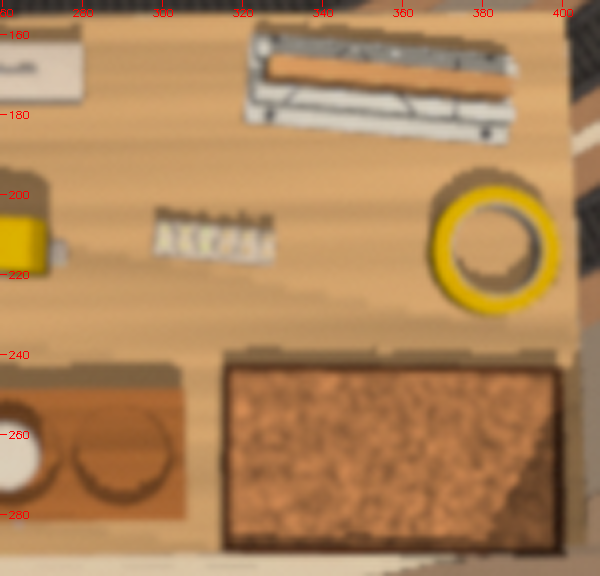

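View pics/c3.png

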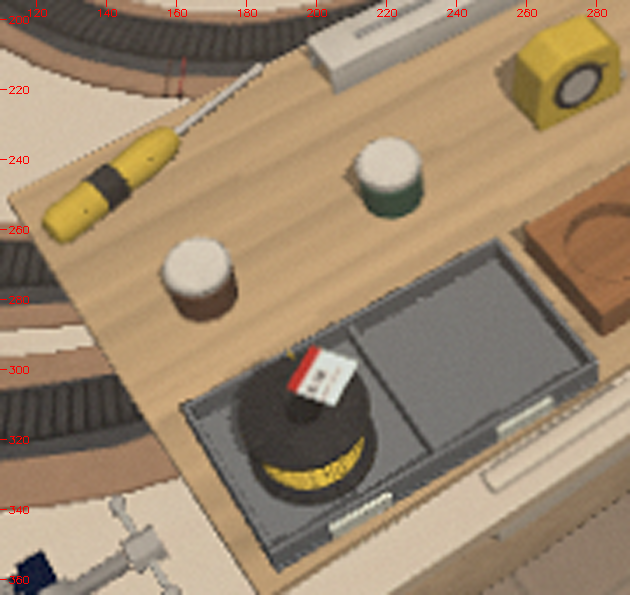

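View pics/c4.png

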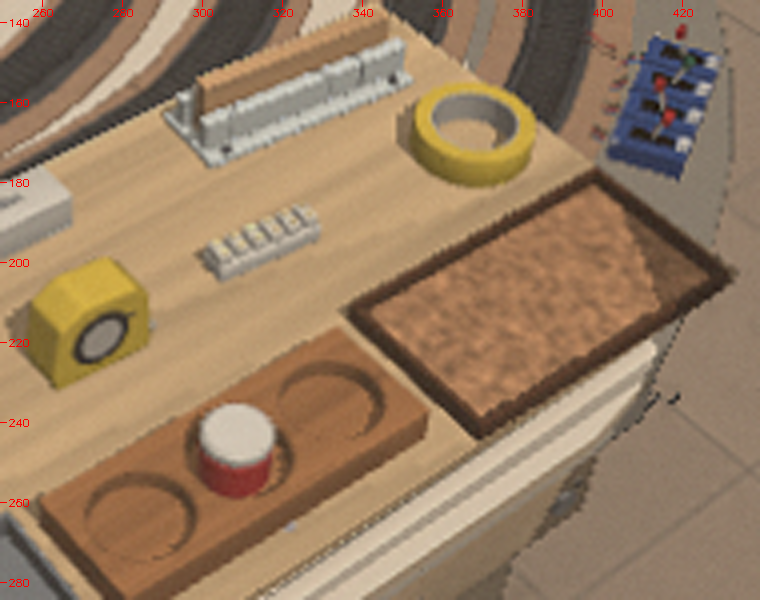

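c1/c2 and c3/c4 give original-pixel positions. Caps in the top view are at (146.8,214), (200.8,214) and (261,265.8). In the side view they are at (166,269), (220.4,241) and (308.8,242.5). I also have the corners of the girder, strip and trays, so I'll triangulate these.

```bash
python3 - <<'E'
from h import *
np.set_printoptions(precision=4,suppress=True)
P={'potbrown cap':((146.75,214),(166.1,269.1)),'potgreen cap':((200.75,214),(220.4,241.1)),'potrack cap':((261,265.75),(308.75,242.3)),
'gird Lfar':((207.5,162),(197.5,205.9)),'gird Lnear':((207.5,176.5),(205.2,214.5)),'gird Rnear':((280.2,176.8),(267.25,182.3)),
'etray BL':((128.25,244.5),(161.5,310.5)),'etray BR':((213.5,246.5),(251.8,263.1)),'etray FR':((211.75,290.75),(279.8,297.9)),
'rack L':((218.75,248.75),(259.5,260.25)),'rack BR':((305.5,248.75),(334,216.5)),'rack FR':((306,281.3),(356.5,237.25)),
'pockL':((234.25,265.5),(284.5,263.5)),'pockR':((290.25,265),(332,235)),
'ptray BL':((315.5,242.75),(336.25,212.25)),'ptray BR':((399.75,243.25),(399,177.5)),'ptray FR':((400.75,289.25),(432.75,202.75)),'ptray FL':((315.5,289),(370,242)),
'wood Lfar':((326.5,165.2),(298.75,153.75)),'wood Rnear':((387.5,176.5),(346.75,140)),
'term FL bot':((297.7,214.5),(304.5,204.5)),'term FR bot':((328,217.2),(329.25,194))}
for k,(a,b) in P.items(): print(k,*tri('top0',a,'side0',b))
print('board z check; on-plane estimates')
for n,uv,z in [('brown',(146.75,214),.057),('green',(200.75,214),.057),('term c',(313,210.5),.042),('woodL',(326.5,168),.067),('woodR',(387.5,173.8),.067),('gL',(207.5,169.2),.051),('gR',(280.3,169.5),.051)]: print(n,onz('top0',uv,z))
E
```

```text
potbrown cap [0.5801 0.3748 0.0571] 0.000340647689257838
potgreen cap [0.579  0.2689 0.0542] 6.225504518558924e-05
potrack cap [0.4778 0.1523 0.0647] 0.0002688683213256405
gird Lfar [0.6829 0.2565 0.0485] 0.0015303621113146473
gird Lnear [0.6535 0.2564 0.0499] 0.0008087097820950639
gird Rnear [0.6511 0.1138 0.0528] 0.0017444113461029937
etray BL [0.5217 0.4158 0.0442] 0.0009634442751388539
etray BR [0.5161 0.2461 0.0394] 0.00016417647303073297
etray FR [0.4303 0.25   0.041 ] 0.0011902718150686156
rack L [0.5109 0.2345 0.0441] 0.0015964515039763793
rack BR [0.5086 0.0654 0.0462] 0.0014038019199455994
rack FR [0.4462 0.0661 0.0462] 0.00017306442545805223
pockL [0.4783 0.2046 0.0456] 0.0004982254974474827
pockR [0.4781 0.0961 0.0435] 0.00015619210032036398
ptray BL [0.5213 0.0454 0.0338] 0.000826347433646803
ptray BR [ 0.5164 -0.1239  0.0347] 0.0020927578147113364
ptray FR [ 0.4252 -0.1228  0.0357] 0.0028720723591195117
ptray FL [0.4298 0.0465 0.0344] 0.001372074045074998
wood Lfar [0.6685 0.0228 0.0692] 0.0016569103213028436
wood Rnear [ 0.6476 -0.096   0.0623] 0.0018867723654242597
term FL bot [0.5778 0.0787 0.0289] 0.0007862437966073687
term FR bot [0.5721 0.0182 0.0263] 0.00013280062558897432
board z check; on-plane estimates
brown [0.5802 0.375  0.057 ]
green [0.5787 0.2684 0.057 ]
term c [0.5843 0.0493 0.042 ]
woodL [0.664  0.0233 0.067 ]
woodR [ 0.6514 -0.0957  0.067 ]
gL [0.6683 0.2566 0.051 ]
gR [0.6654 0.1127 0.051 ]
```

Triangulated heights match the text: board at 0.027, caps at about 0.057, rims as given. The first move goes to above the girder at (0.667, 0.185) with yaw 89°.

```bash

python3 -m crank '{"travel":[[2,4,0],[4,8,0],[6,12,0],[8,15,0],[10,19,0]],"turn":[[0,0,3],[0,0,6],[0,0,10],[0,0,13],[0,0,16]],"gripper":[0.4,0.4,0.4,0.4,0.4]}' 100
python3 -m crank '{"travel":[[2,4,0],[4,8,0],[6,12,0],[8,15,0],[10,19,0]],"turn":[[0,0,3],[0,0,6],[0,0,10],[0,0,13],[0,0,16]],"gripper":[0.4,0.4,0.4,0.4,0.4]}'
```

```text
clock: 0.6
position: [0.3749, -0.3706, 0.2312]
tool_rot: [3.141, 0.0, 0.735]
force: [1.1, 0.3, -0.0]
grip_width: 0.0511
finger_force: 0.0
clock: 1.1
position: [0.4749, -0.1807, 0.2312]
tool_rot: [3.142, 0.0, 1.014]
force: [1.0, -0.8, -0.5]
grip_width: 0.0514
finger_force: 0.0
```

```bash

python3 -m crank '{"travel":[[2,4,0],[4,8,0],[6,12,-1],[8,15,-2],[10,19,-3]],"turn":[[0,0,3],[0,0,6],[0,0,10],[0,0,13],[0,0,16]],"gripper":[0.4,0.4,0.4,0.4,0.4]}'
python3 -m crank '{"travel":[[2,4,-1],[4,8,-2],[6,12,-4],[8,15,-6],[9.25,17.5,-8]],"turn":[[0,0,3],[0,0,6],[0,0,9],[0,0,12],[0,0,15]],"gripper":[0.4,0.4,0.4,0.4,0.4]}'
python3 -c "
from h import *
grab('side','s1');im=cv2.imread('pics/s1.png')[100:300,120:400];cv2.imwrite('pics/s1b.png',cv2.resize(im,None,fx=2.8,fy=2.8,interpolation=2))"
```

```text
clock: 1.6
position: [0.5751, 0.0089, 0.2007]
tool_rot: [-3.142, 0.001, 1.293]
force: [2.3, -0.7, -0.0]
grip_width: 0.0512
finger_force: 0.0
clock: 2.1
position: [0.6676, 0.1857, 0.1199]
tool_rot: [-3.141, -0.0, 1.557]
force: [-0.5, -1.2, -0.5]
grip_width: 0.0509
finger_force: 0.0
```

View pics/s1b.png

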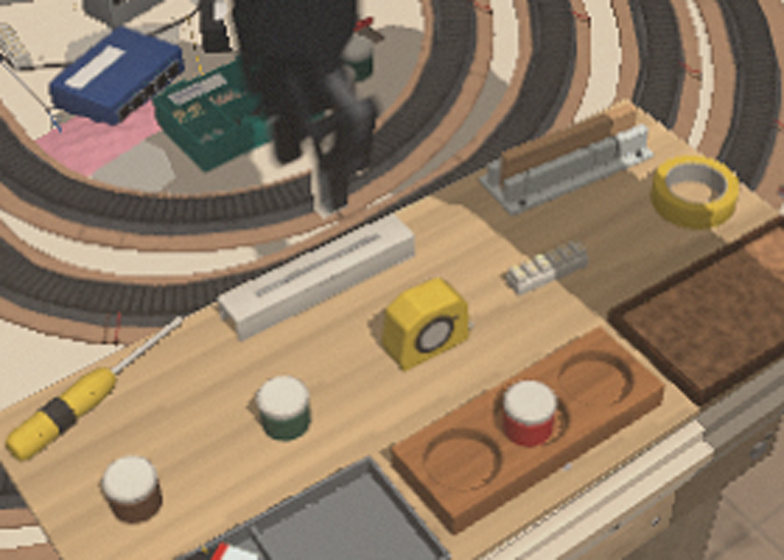

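The gripper hangs over the girder with its fingers closing across x, as wanted. Descend and grip.

```bash

python3 -m crank '{"travel":[[0,-0.1,-2],[0,-0.1,-5],[0,-0.1,-7],[0,-0.1,-8.2],[0,-0.1,-8.2]],"turn":[[0,0,0],[0,0,0],[0,0,0],[0,0,0],[0,0,0]],"gripper":[0.4,0.4,0.4,0.4,0.4]}' 60
python3 -m crank '{"travel":[[0,0,0],[0,0,0],[0,0,0],[0,0,0],[0,0,0]],"turn":[[0,0,0],[0,0,0],[0,0,0],[0,0,0],[0,0,0]],"gripper":[0.8,0.8,0.8,0.8,0.8]}'
python3 -m crank '{"travel":[[0,0,0],[0,0,0],[0,0,1],[0,0,2],[0,0,4]],"turn":[[0,0,0],[0,0,0],[0,0,0],[0,0,0],[0,0,0]],"gripper":[0.8,0.8,0.8,0.8,0.8]}'
```

```text
clock: 2.65
position: [0.6661, 0.1822, 0.0377]
tool_rot: [-3.139, 0.001, 1.554]
force: [0.5, -0.1, -0.4]
grip_width: 0.0512
finger_force: 0.0
clock: 3.15
position: [0.6677, 0.1828, 0.0408]
tool_rot: [3.14, -0.001, 1.554]
force: [-2.5, -0.6, 6.8]
grip_width: 0.0255
finger_force: 59.7
clock: 3.65
position: [0.6666, 0.1824, 0.0798]
tool_rot: [-3.141, 0.0, 1.554]
force: [0.1, -0.0, 0.5]
grip_width: 0.0256
finger_force: 59.1
```

Girder held (59 N). Now carry it to the near side of the parts tray, at (0.449, -0.0405).

```bash

python3 -m crank '{"travel":[[0,0,3],[-3,-3,5],[-6,-6,5],[-9,-9,5],[-12,-12,5]],"turn":[[0,0,0],[0,0,0],[0,0,0],[0,0,0],[0,0,0]],"gripper":[0.8,0.8,0.8,0.8,0.8]}'
python3 -m crank '{"travel":[[-3,-3,0],[-6,-6,0],[-8,-8.5,0],[-9.5,-10,-1],[-9.85,-10.35,-2]],"turn":[[0,0,0],[0,0,0],[0,0,0],[0,0,0],[0,0,0]],"gripper":[0.8,0.8,0.8,0.8,0.8]}'
python3 -m crank '{"travel":[[0,0,-2],[0,0,-4],[0,0,-5.5],[0,0,-5.5],[0,0,-5.5]],"turn":[[0,0,0],[0,0,0],[0,0,0],[0,0,0],[0,0,0]],"gripper":[0.8,0.8,0.8,0.8,0.8]}'
python3 -c "
from h import *
for n in('top','side'): grab(n,n[0]+'2')
a=cv2.imread('pics/t2.png')[225:305,300:420];b=cv2.imread('pics/s2.png')[140:260,300:450]
cv2.imwrite('pics/s2b.png',np.hstack([cv2.resize(a,(400,267),interpolation=2),cv2.resize(b,(400,320),interpolation=2)[:267]]))"
```

```text
clock: 4.15
position: [0.546, 0.0614, 0.1305]
tool_rot: [3.14, 0.0, 1.554]
force: [0.9, -1.2, -0.7]
grip_width: 0.026
finger_force: 59.2
clock: 4.65
position: [0.4476, -0.043, 0.1101]
tool_rot: [3.14, 0.001, 1.552]
force: [0.3, -0.7, -1.3]
grip_width: 0.0255
finger_force: 59.2
clock: 5.15
position: [0.449, -0.0404, 0.0547]
tool_rot: [3.141, -0.0, 1.555]
force: [-0.1, 0.5, -0.1]
grip_width: 0.026
finger_force: 59.2
```

View pics/s2b.png

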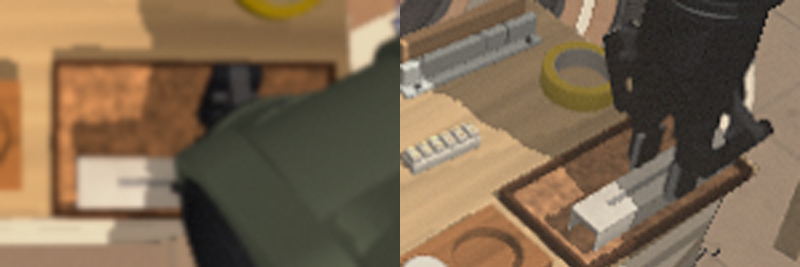

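The girder hangs inside the tray outline, parallel to it and near the front wall. Lower and release.

```bash
python3 -c "
from h import *
print([onz('t2',(300+76/3.333,225+r/3.333),.068) for r in(155,207)])"
python3 -m crank '{"travel":[[0,0,-0.5],[0,0,-0.9],[0,0,-1.2],[0,0,-1.3],[0,0,-1.3]],"turn":[[0,0,0],[0,0,0],[0,0,0],[0,0,0],[0,0,0]],"gripper":[0.8,0.8,0.8,0.8,0.8]}'
```

```text
[array([0.4652077 , 0.03544922, 0.068     ]), array([0.43591356, 0.03605667, 0.068     ])]
clock: 5.75
position: [0.4488, -0.041, 0.0419]
tool_rot: [3.141, 0.001, 1.554]
force: [-5.4, 0.5, 24.0]
grip_width: 0.0258
finger_force: 65.1
```

```bash

python3 -m crank '{"travel":[[0,0,0],[0,0,0.1],[0,0,0.2],[0,0,0.3],[0,0,0.5]],"turn":[[0,0,0],[0,0,0],[0,0,0],[0,0,0],[0,0,0]],"gripper":[0.55,0.55,0.5,0.5,0.5]}'
python3 -m crank '{"travel":[[0,0,1],[0,0,3],[0,0,6],[3,0,8],[6,0,8]],"turn":[[0,0,0],[0,0,0],[0,0,0],[0,0,0],[0,0,0]],"gripper":[0.5,0.5,0.5,0.5,0.5]}'
```

```text
clock: 6.25
position: [0.4484, -0.041, 0.0463]
tool_rot: [-3.141, -0.0, 1.554]
force: [0.2, 0.9, -0.4]
grip_width: 0.0426
finger_force: 0.0
clock: 6.75
position: [0.5104, -0.0413, 0.13]
tool_rot: [3.137, 0.0, 1.554]
force: [0.1, -0.0, -1.1]
grip_width: 0.043
finger_force: 0.0
```

```bash

python3 -m crank '{"travel":[[4,0.1,0],[8,0.2,0],[12,0.3,0],[14.85,0.4,0],[14.85,0.4,-2]],"turn":[[0,0,-1],[0,0,-2],[0,0,-4],[0,0,-5],[0,0,-5]],"gripper":[0.5,0.5,0.5,0.5,0.5]}' 100
python3 -m crank '{"travel":[[0,0,-2],[0,0,-4],[0,0,-5.1],[0,0,-5.1],[0,0,-5.1]],"turn":[[0,0,0],[0,0,0],[0,0,0],[0,0,0],[0,0,0]],"gripper":[0.5,0.5,0.5,0.5,0.5]}'
python3 -m crank '{"travel":[[0,0,0],[0,0,0],[0,0,0],[0,0,0],[0,0,0]],"turn":[[0,0,0],[0,0,0],[0,0,0],[0,0,0],[0,0,0]],"gripper":[0.95,0.95,0.95,0.95,0.95]}'
python3 -m crank '{"travel":[[0,0,0],[0,0,0],[0,0,0.3],[0,0,0.6],[0,0,1]],"turn":[[0,0,0],[0,0,0],[0,0,0],[0,0,0],[0,0,0]],"gripper":[0.95,0.95,0.95,0.95,0.95]}'
```

```text
clock: 7.25
position: [0.6611, -0.0363, 0.1086]
tool_rot: [3.137, -0.002, 1.466]
force: [-1.3, 0.0, -0.5]
grip_width: 0.0431
finger_force: 0.0
clock: 7.75
position: [0.6573, -0.037, 0.0562]
tool_rot: [3.141, -0.0, 1.467]
force: [-0.2, -0.6, 0.2]
grip_width: 0.0427
finger_force: 0.0
clock: 8.25
position: [0.6576, -0.037, 0.0564]
tool_rot: [3.14, -0.0, 1.467]
force: [-1.2, -0.9, 7.0]
grip_width: 0.0071
finger_force: 98.3
clock: 8.75
position: [0.657, -0.037, 0.0656]
tool_rot: [3.142, -0.0, 1.467]
force: [0.4, 0.1, -1.8]
grip_width: 0.0067
finger_force: 97.9
```

```bash

python3 -m crank '{"travel":[[0,0,2],[0,0,4],[0,0,6],[0,0,6],[-3,0,6]],"turn":[[0,0,0],[0,0,0],[0,0,0],[0,0,0],[0,0,0]],"gripper":[0.95,0.95,0.95,0.95,0.95]}'
python3 -m crank '{"travel":[[-3,0,0],[-6,-0.1,0],[-9,-0.2,0],[-11.5,-0.3,0],[-12.45,-0.3,0]],"turn":[[0,0,1],[0,0,2],[0,0,3],[0,0,4],[0,0,4.5]],"gripper":[0.95,0.95,0.95,0.95,0.95]}'
python3 -m crank '{"travel":[[0,0,-1.5],[0,0,-3],[0,0,-4.5],[0,0,-5.2],[0,0,-5.2]],"turn":[[0,0,0],[0,0,0],[0,0,0],[0,0,0],[0,0,0]],"gripper":[0.95,0.95,0.95,0.95,0.95]}'
python3 -c "
from h import *
for n in('top','side'): grab(n,n[0]+'3')
a=cv2.imread('pics/t3.png')[225:305,300:420];b=cv2.imread('pics/s3.png')[140:260,300:450]
cv2.imwrite('pics/s3b.png',np.hstack([cv2.resize(a,(400,267),interpolation=2),cv2.resize(b,(400,320),interpolation=2)[:267]]))"
```

```text
clock: 9.25
position: [0.6287, -0.0367, 0.1255]
tool_rot: [3.139, -0.001, 1.467]
force: [-1.4, 0.5, -1.2]
grip_width: 0.0069
finger_force: 98.4
clock: 9.75
position: [0.5002, -0.0404, 0.1251]
tool_rot: [-3.14, 0.001, 1.546]
force: [0.5, -0.8, -0.9]
grip_width: 0.0071
finger_force: 98.4
clock: 10.25
position: [0.5023, -0.0398, 0.0725]
tool_rot: [-3.14, -0.0, 1.546]
force: [-0.3, -0.2, -0.6]
grip_width: 0.0069
finger_force: 98.4
```

View pics/s3b.png

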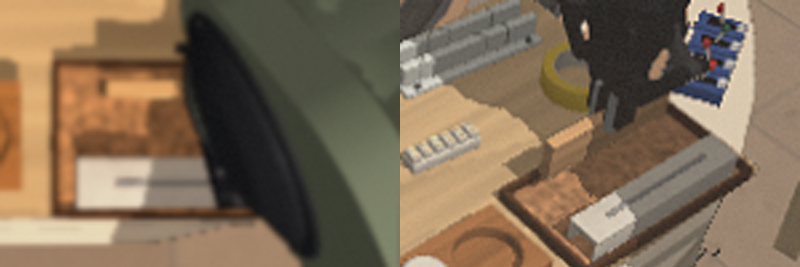

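The girder lies flat along the front wall, and the strip is held level above the back half of the tray, in its channel orientation. Lower it 1.9 cm and release.

```bash

python3 -m crank '{"travel":[[0,0,-0.6],[0,0,-1.2],[0,0,-1.6],[0,0,-1.85],[0,0,-1.85]],"turn":[[0,0,0],[0,0,0],[0,0,0],[0,0,0],[0,0,0]],"gripper":[0.95,0.95,0.95,0.95,0.95]}' 40
python3 -m crank '{"travel":[[0,0,0],[0,0,0],[0,0,0],[0,0,0],[0,0,0]],"turn":[[0,0,0],[0,0,0],[0,0,0],[0,0,0],[0,0,0]],"gripper":[0.85,0.8,0.75,0.72,0.7]}'
python3 -m crank '{"travel":[[0,0,0.5],[0,0,2],[0,0,4],[0,0,6],[0,0,8]],"turn":[[0,0,0],[0,0,0],[0,0,0],[0,0,0],[0,0,0]],"gripper":[0.7,0.7,0.7,0.7,0.7]}'
```

```text
clock: 10.85
position: [0.5025, -0.0399, 0.0546]
tool_rot: [-3.141, 0.0, 1.546]
force: [-0.1, 0.0, 0.1]
grip_width: 0.0068
finger_force: 98.4
clock: 11.35
position: [0.5025, -0.04, 0.0548]
tool_rot: [3.142, 0.0, 1.546]
force: [0.3, 1.2, -0.2]
grip_width: 0.0258
finger_force: 0.0
clock: 11.85
position: [0.5024, -0.0399, 0.1359]
tool_rot: [-3.142, -0.0, 1.546]
force: [-0.4, -0.7, -0.3]
grip_width: 0.0255
finger_force: 0.0
```

```bash

python3 -m crank '{"travel":[[2,2.2,0],[5,5.5,0],[7,7.7,-2],[8,8.8,-4],[8,8.8,-6]],"turn":[[0,0,-1],[0,0,-2],[0,0,-3],[0,0,-4],[0,0,-4]],"gripper":[0.55,0.55,0.55,0.55,0.55]}' 40
python3 -c "
from h import *
for n in('top','side'): grab(n,n[0]+'4')
a=cv2.imread('pics/t4.png')[180:300,290:410];b=cv2.imread('pics/s4.png')[140:260,300:450]
cv2.imwrite('pics/s4b.png',np.hstack([cv2.resize(a,(360,360),interpolation=2),cv2.resize(b,(440,352),interpolation=2)[:360].copy() if 0 else cv2.copyMakeBorder(cv2.resize(b,(440,352),interpolation=2),0,8,0,0,0)]))"
```

```text
clock: 12.35
position: [0.5836, 0.0505, 0.0744]
tool_rot: [3.141, -0.001, 1.477]
force: [0.5, -1.1, -0.2]
grip_width: 0.0387
finger_force: 0.0
```

View pics/s4b.png

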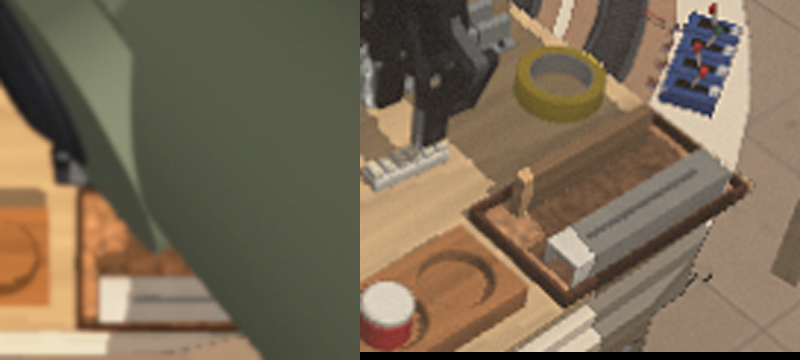

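The strip is in the tray beside the girder, on edge, and the fingers straddle the terminal strip. Descend to it and grip.

```bash

python3 -m crank '{"travel":[[0,0,-1.5],[0,0,-3],[0,0,-4.2],[0,0,-4.6],[0,0,-4.6]],"turn":[[0,0,0],[0,0,0],[0,0,0],[0,0,0],[0,0,0]],"gripper":[0.55,0.55,0.55,0.55,0.55]}' 50
python3 -m crank '{"travel":[[0,0,0],[0,0,0],[0,0,0],[0,0,0],[0,0,0]],"turn":[[0,0,0],[0,0,0],[0,0,0],[0,0,0],[0,0,0]],"gripper":[0.9,0.9,0.9,0.9,0.9]}'
python3 -m crank '{"travel":[[0,0,0],[0,0,1],[0,0,3],[0,0,6],[0,0,9]],"turn":[[0,0,0],[0,0,0],[0,0,0],[0,0,0],[0,0,0]],"gripper":[0.9,0.9,0.9,0.9,0.9]}'
```

```text
clock: 12.95
position: [0.5822, 0.048, 0.0282]
tool_rot: [-3.141, 0.0, 1.476]
force: [-0.3, -0.2, 0.2]
grip_width: 0.0382
finger_force: 0.0
clock: 13.45
position: [0.5829, 0.0481, 0.0295]
tool_rot: [3.141, -0.0, 1.476]
force: [-1.3, 0.3, 6.7]
grip_width: 0.0151
finger_force: 49.6
clock: 13.95
position: [0.5823, 0.0481, 0.1204]
tool_rot: [-3.141, -0.0, 1.476]
force: [0.9, -0.8, -1.0]
grip_width: 0.0153
finger_force: 48.9
```

```bash

python3 -m crank '{"travel":[[-1.5,3.5,0],[-3.5,8,0],[-5.5,12.5,0],[-7.5,17,0],[-9,20.5,0]],"turn":[[0,0,1],[0,0,2],[0,0,3],[0,0,3.5],[0,0,3.5]],"gripper":[0.9,0.9,0.9,0.9,0.9]}'
python3 -m crank '{"travel":[[-1.5,3,0],[-1.85,3.75,-1],[-1.85,3.75,-3],[-1.85,3.75,-5],[-1.85,3.75,-6]],"turn":[[0,0,0],[0,0,0],[0,0,0],[0,0,0],[0,0,0]],"gripper":[0.9,0.9,0.9,0.9,0.9]}'
python3 -m crank '{"travel":[[0,0,-1],[0,0,-2],[0,0,-2.6],[0,0,-2.6],[0,0,-2.6]],"turn":[[0,0,0],[0,0,0],[0,0,0],[0,0,0],[0,0,0]],"gripper":[0.9,0.9,0.9,0.9,0.9]}'
python3 -m crank '{"travel":[[0,0,0],[0,0,0],[0,0,0],[0,0,0],[0,0,0.3]],"turn":[[0,0,0],[0,0,0],[0,0,0],[0,0,0],[0,0,0]],"gripper":[0.65,0.65,0.65,0.65,0.65]}'
python3 -m crank '{"travel":[[0,0,1],[0,0,3],[0,0,5],[0,0,7],[0,0,9]],"turn":[[0,0,0],[0,0,0],[0,0,0],[0,0,0],[0,0,0]],"gripper":[0.65,0.65,0.65,0.65,0.65]}'
```

```text
clock: 14.45
position: [0.4911, 0.2557, 0.1198]
tool_rot: [3.141, -0.001, 1.539]
force: [1.3, -0.4, -0.2]
grip_width: 0.0149
finger_force: 48.9
clock: 14.95
position: [0.4738, 0.2898, 0.0578]
tool_rot: [-3.141, 0.001, 1.537]
force: [0.3, -0.0, -0.4]
grip_width: 0.0151
finger_force: 48.9
clock: 15.45
position: [0.4742, 0.2906, 0.0329]
tool_rot: [3.141, -0.0, 1.537]
force: [0.7, 0.2, 0.5]
grip_width: 0.0152
finger_force: 48.9
clock: 15.95
position: [0.4739, 0.2904, 0.0356]
tool_rot: [-3.141, 0.0, 1.537]
force: [-0.7, -0.3, 0.5]
grip_width: 0.0303
finger_force: 0.0
clock: 16.45
position: [0.474, 0.2905, 0.1274]
tool_rot: [3.141, -0.0, 1.537]
force: [-0.0, 1.0, -0.1]
grip_width: 0.0299
finger_force: 0.0
```

```bash

python3 -m crank '{"travel":[[3,-0.6,0],[6,-1.2,0],[9,-2,0],[10.45,-2.25,-1],[10.45,-2.25,-4]],"turn":[[0,0,0],[0,0,0],[0,0,0],[0,0,0],[0,0,0]],"gripper":[0.35,0.35,0.35,0.35,0.35]}'
python3 -m crank '{"travel":[[0,0,-1.5],[0,0,-3],[0,0,-4.2],[0,0,-4.4],[0,0,-4.4]],"turn":[[0,0,0],[0,0,0],[0,0,0],[0,0,0],[0,0,0]],"gripper":[0.35,0.35,0.35,0.35,0.35]}' 40
python3 -m crank '{"travel":[[0,0,0],[0,0,0],[0,0,0],[0,0,0],[0,0,0]],"turn":[[0,0,0],[0,0,0],[0,0,0],[0,0,0],[0,0,0]],"gripper":[0.75,0.75,0.75,0.75,0.75]}'
python3 -m crank '{"travel":[[0,0,0],[0,0,1],[0,0,3],[0,0,5],[0,0,7]],"turn":[[0,0,0],[0,0,0],[0,0,0],[0,0,0],[0,0,0]],"gripper":[0.75,0.75,0.75,0.75,0.75]}'
python3 -c "
from h import *
for n in('top','side'): grab(n,n[0]+'5')
a=cv2.imread('pics/t5.png')[195:300,120:300];b=cv2.imread('pics/s5.png')[180:350,150:360]
cv2.imwrite('pics/s5b.png',np.hstack([cv2.resize(a,(390,324),interpolation=2)[:324],cv2.resize(b,(400,324),interpolation=2)]))"
```

```text
clock: 16.95
position: [0.5816, 0.2678, 0.0876]
tool_rot: [3.137, -0.002, 1.534]
force: [-0.2, -0.5, -0.7]
grip_width: 0.0559
finger_force: 0.0
clock: 17.45
position: [0.5784, 0.2683, 0.0419]
tool_rot: [-3.141, -0.0, 1.537]
force: [-0.2, 0.5, -0.2]
grip_width: 0.0555
finger_force: 0.0
clock: 17.95
position: [0.579, 0.2683, 0.0429]
tool_rot: [3.14, -0.001, 1.537]
force: [-0.7, 0.0, 7.1]
grip_width: 0.0293
finger_force: 39.0
clock: 18.45
position: [0.5786, 0.268, 0.1135]
tool_rot: [3.141, -0.0, 1.537]
force: [-0.3, -1.2, 0.5]
grip_width: 0.0295
finger_force: 39.6
```

View pics/s5b.png

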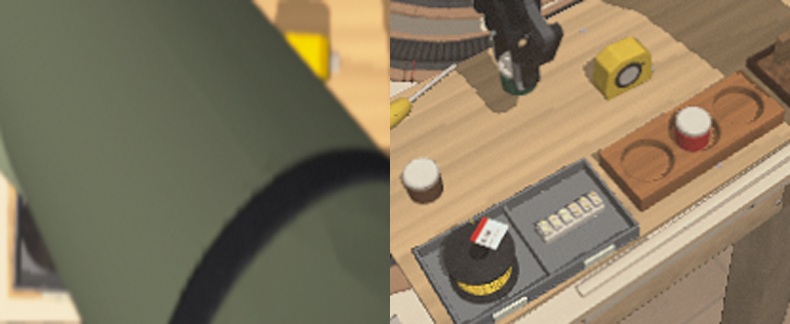

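The terminal strip lies flat in the empty cell and the green pot is held upright. Put it in the rack's left pocket.

```bash

python3 -m crank '{"travel":[[-3,-2,0],[-6,-4,0],[-9,-6,0],[-10.1,-6.45,0],[-10.1,-6.45,-2]],"turn":[[0,0,0],[0,0,0],[0,0,0],[0,0,0],[0,0,0]],"gripper":[0.75,0.75,0.75,0.75,0.75]}'
python3 -m crank '{"travel":[[0,0,-1.5],[0,0,-3],[0,0,-3.8],[0,0,-4.1],[0,0,-4.1]],"turn":[[0,0,0],[0,0,0],[0,0,0],[0,0,0],[0,0,0]],"gripper":[0.75,0.75,0.75,0.75,0.75]}'
python3 -m crank '{"travel":[[0,0,0],[0,0,0],[0,0,0],[0,0,0],[0,0,0.2]],"turn":[[0,0,0],[0,0,0],[0,0,0],[0,0,0],[0,0,0]],"gripper":[0.6,0.55,0.5,0.5,0.5]}'
python3 -m crank '{"travel":[[0,0,1],[0,0,3],[0,0,5],[0,0,6],[0,0,7]],"turn":[[0,0,0],[0,0,0],[0,0,0],[0,0,0],[0,0,0]],"gripper":[0.4,0.4,0.4,0.4,0.4]}'
```

```text
clock: 19.05
position: [0.4774, 0.2029, 0.0937]
tool_rot: [3.139, -0.001, 1.536]
force: [1.1, 1.2, -0.6]
grip_width: 0.0291
finger_force: 39.7
clock: 19.55
position: [0.4774, 0.2036, 0.0511]
tool_rot: [-3.141, 0.0, 1.537]
force: [-0.2, -0.5, 0.7]
grip_width: 0.0294
finger_force: 39.7
clock: 20.05
position: [0.4775, 0.2035, 0.0528]
tool_rot: [-3.141, 0.0, 1.537]
force: [0.3, -0.5, 0.1]
grip_width: 0.0429
finger_force: 0.0
clock: 20.55
position: [0.4776, 0.2035, 0.1237]
tool_rot: [3.141, -0.0, 1.537]
force: [0.2, 0.4, 0.5]
grip_width: 0.0513
finger_force: 0.0
```

```bash

python3 -m crank '{"travel":[[2,3.5,0],[4.5,7.5,0],[7,11.5,0],[9,15,0],[10.2,17.1,0]],"turn":[[0,0,0],[0,0,0],[0,0,0],[0,0,0],[0,0,0]],"gripper":[0.35,0.35,0.35,0.35,0.35]}'
python3 -m crank '{"travel":[[0,0,-2],[0,0,-4.5],[0,0,-7],[0,0,-8.1],[0,0,-8.1]],"turn":[[0,0,0],[0,0,0],[0,0,0],[0,0,0],[0,0,0]],"gripper":[0.35,0.35,0.35,0.35,0.35]}' 40
python3 -m crank '{"travel":[[0,0,0],[0,0,0],[0,0,0],[0,0,0],[0,0,0]],"turn":[[0,0,0],[0,0,0],[0,0,0],[0,0,0],[0,0,0]],"gripper":[0.75,0.75,0.75,0.75,0.75]}'
python3 -m crank '{"travel":[[0,0,0],[0,0,1],[0,0,3],[0,0,5],[0,0,8]],"turn":[[0,0,0],[0,0,0],[0,0,0],[0,0,0],[0,0,0]],"gripper":[0.75,0.75,0.75,0.75,0.75]}'
python3 -c "
from h import *
grab('side','s6')
b=cv2.imread('pics/s6.png')[120:350,130:440]
cv2.imwrite('pics/s6b.png',cv2.resize(b,(775,575),interpolation=2))"
```

```text
clock: 21.05
position: [0.5798, 0.3773, 0.1224]
tool_rot: [-3.141, -0.001, 1.538]
force: [-0.6, -1.3, -0.1]
grip_width: 0.0555
finger_force: 0.0
clock: 21.55
position: [0.5787, 0.374, 0.0403]
tool_rot: [-3.139, 0.002, 1.537]
force: [-0.3, 0.1, 0.8]
grip_width: 0.0553
finger_force: 0.0
clock: 22.05
position: [0.58, 0.375, 0.0434]
tool_rot: [3.14, -0.001, 1.537]
force: [-1.9, -0.9, 6.7]
grip_width: 0.0295
finger_force: 39.5
clock: 22.55
position: [0.5792, 0.3742, 0.1228]
tool_rot: [-3.141, 0.001, 1.537]
force: [0.0, 0.0, 0.3]
grip_width: 0.0287
finger_force: 39.6
```

View pics/s6b.png

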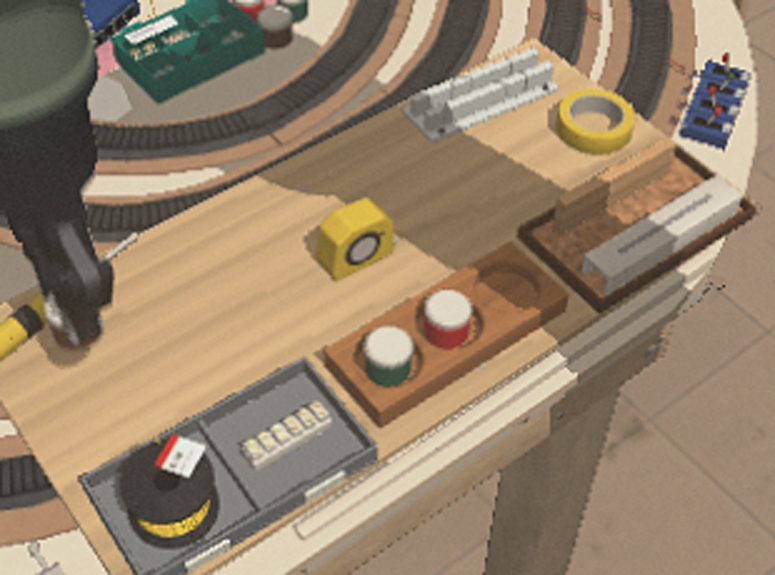

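The green pot stands in its pocket, the strip and girder are side by side in the tray, and the brown pot is held. It goes in the right pocket.

```bash

python3 -m crank '{"travel":[[-1.5,-4,0],[-3,-8,0],[-4.5,-12,0],[-6,-16,0],[-7.5,-20,0]],"turn":[[0,0,0],[0,0,0],[0,0,0],[0,0,0],[0,0,0]],"gripper":[0.75,0.75,0.75,0.75,0.75]}'
python3 -m crank '{"travel":[[-1.5,-4,0],[-2.5,-7,0],[-2.7,-7.9,0],[-2.7,-7.9,-1.5],[-2.7,-7.9,-3]],"turn":[[0,0,0],[0,0,0],[0,0,0],[0,0,0],[0,0,0]],"gripper":[0.75,0.75,0.75,0.75,0.75]}'
python3 -m crank '{"travel":[[0,0,-1.5],[0,0,-3],[0,0,-3.8],[0,0,-4.1],[0,0,-4.1]],"turn":[[0,0,0],[0,0,0],[0,0,0],[0,0,0],[0,0,0]],"gripper":[0.75,0.75,0.75,0.75,0.75]}'
python3 -m crank '{"travel":[[0,0,0],[0,0,0],[0,0,0],[0,0,0],[0,0,0.2]],"turn":[[0,0,0],[0,0,0],[0,0,0],[0,0,0],[0,0,0]],"gripper":[0.6,0.55,0.5,0.5,0.5]}'
python3 -m crank '{"travel":[[0,0,1],[0,0,3],[0,0,6],[0,0,9],[0,0,12]],"turn":[[0,0,0],[0,0,0],[0,0,0],[0,0,0],[0,0,0]],"gripper":[0.5,0.5,0.5,0.5,0.5]}'
python3 -m crank '{"travel":[[0,-4,0],[0,-8,0],[0,-12,0],[0,-16,0],[0,-20,0]],"turn":[[0,0,0],[0,0,0],[0,0,0],[0,0,0],[0,0,0]],"gripper":[0.5,0.5,0.5,0.5,0.5]}'
python3 -m crank '{"travel":[[0,-4,0],[0,-8,0],[0,-12,0],[0,-14,0],[0,-14,0]],"turn":[[0,0,0],[0,0,0],[0,0,0],[0,0,0],[0,0,0]],"gripper":[0.5,0.5,0.5,0.5,0.5]}'
python3 -c "
from h import *
for n in('top','side'): grab(n,n[0]+'7')
a=cv2.imread('pics/t7.png')[195:300,120:410];b=cv2.imread('pics/s7.png')[130:350,130:440]
cv2.imwrite('pics/s7b.png',np.vstack([cv2.resize(a,(580,210),interpolation=2),cv2.resize(b,(580,385),interpolation=2)[:385]]))"
```

```text
clock: 23.1
position: [0.5042, 0.1731, 0.1229]
tool_rot: [3.14, -0.0, 1.537]
force: [1.6, -1.6, -0.3]
grip_width: 0.0292
finger_force: 39.6
clock: 23.6
position: [0.4786, 0.0956, 0.0926]
tool_rot: [3.139, -0.001, 1.536]
force: [-0.5, -0.6, -0.9]
grip_width: 0.0295
finger_force: 39.6
clock: 24.1
position: [0.4781, 0.096, 0.0514]
tool_rot: [3.141, -0.0, 1.537]
force: [-0.3, 0.1, -0.2]
grip_width: 0.0296
finger_force: 39.5
clock: 24.6
position: [0.4774, 0.0955, 0.0528]
tool_rot: [-3.141, 0.0, 1.537]
force: [-0.7, -0.5, 0.2]
grip_width: 0.0424
finger_force: 0.0
clock: 25.1
position: [0.4773, 0.0956, 0.1747]
tool_rot: [3.142, -0.0, 1.537]
force: [0.6, -0.4, 0.9]
grip_width: 0.0428
finger_force: 0.0
clock: 25.6
position: [0.4773, -0.106, 0.1737]
tool_rot: [3.141, 0.0, 1.537]
force: [0.2, -0.3, 0.2]
grip_width: 0.0426
finger_force: 0.0
clock: 26.1
position: [0.4768, -0.2475, 0.1733]
tool_rot: [3.142, 0.001, 1.533]
force: [-0.3, -0.4, 0.1]
grip_width: 0.0428
finger_force: 0.0
```

View pics/s7b.png

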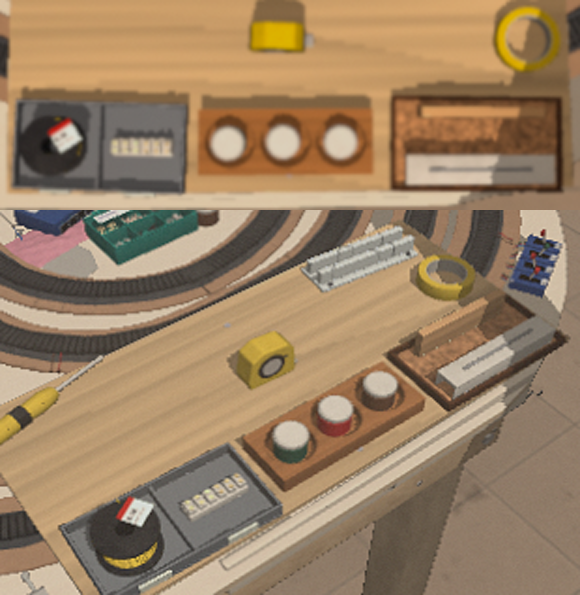

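All six pieces look placed. One quick numeric check of the girder ends against the tray, using the known top height.

```bash
python3 - <<'E'
from h import *
for n,uv,z in[('gL near',(322.5,287.5),.054),('gR',(397.3,280),.054),('gL',(322.3,280),.054),('wL',(328.5,250.3),.065),('wR',(379,250.3),.065),('pots',(233.7,267),.065),('pots',(261,266),.065),('pots',(290.3,266),.065)]:print(n,onz('t7',uv,z).round(4))
E
```

```text
gL near [0.4343 0.0352 0.054 ]
gR [ 0.4456 -0.1104  0.054 ]
gL [0.4486 0.0353 0.054 ]
wL [0.5051 0.0234 0.065 ]
wR [ 0.5034 -0.0737  0.065 ]
pots [0.4759 0.204  0.065 ]
pots [0.4772 0.1521 0.065 ]
pots [0.4765 0.0966 0.065 ]
```

```bash
python3 -c "
from workcell import bot
print(bot.job_done())"
```

```text
the job is handed in; nothing more can be done
None
```

I handed the job in at about 26 s of robot time. In the last pictures both pots stand in the rack's outer pockets, the third pot is still in the middle one, the terminal strip is flat in the empty cell, and the girder and wooden strip lie side by side in the long-parts tray. The hand-in gave no verdict.

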